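# Run the locked measuring slide up to its end stop

## Robot

A 6-joint arm with a two-finger parallel gripper is mounted at the origin on the work surface. World frame = base frame: x ahead of the robot, y to its left, z up, the work surface at z = 0. Lengths are in mm, angles in degrees, forces in N, time in s.
With the tool pointing down it reaches from about 325 to 925 mm from the base axis. Payload 3.1 kg.
Tool frame: the origin (TCP) lies at the very end of the fingers, on their centre line; the grasp point (between the pads) lies grasp_offset behind it (grasp_offset is the distance from the TCP to the grasp point, in mm); z points along the fingers, y is the line along which they close (so a half turn about z gives the same grasp; the last joint's range is limited). The gripper opens to 85 mm and grips with 20 to 120 N. Pads are 22 mm wide; open, the fingers measure 114 mm over their backs; the gripper's body (76 mm by 85 mm) begins 54 mm behind the grasp point. The pads swing forward as they close: fully open they stand 13 mm farther back than shut.
Start: joints at [-81.371, 12.427, 92.441, -0, 75.132, -6.429], TCP at [162.387, -603.547, 202] pointing down, gripper open.
Joint ranges: [-157.48, 157.48], [-44.54, 120.13], [17.64, 146.25], [-64.5, 244.5], [7.68, 150.69], [-147.95, 147.95]. Speed limits (degrees/s): [159.86, 159.86, 180, 180, 180, 180].

## Interface

Orientations are given as [roll, pitch, yaw] about the fixed x, y, z axes, in that order (R = Rz(yaw) Ry(pitch) Rx(roll)).
In Python, from station import * gives the robot as it stands. Calls block until the motion is done:
- goto(position, orientation): joint-space move of the TCP to a pose.
- move_l(position, attitude=None, speed=150): straight line of the TCP; attitude=None keeps the orientation; speed is the mean speed in mm/s.
- move_j(angles): joint-space move.
- grip(opening, squeeze=None): finger opening in mm; squeeze is the grip in N (None keeps the last); returns when the fingers have stopped.
- wait(seconds).
- solve_ik(position, orientation): joint angles nearest the present ones, or None.
- get_obs(): the state.
- get_image(name): name is "scene" or "top"; returns the picture (384x512x3 uint8, red, green, blue); there is no depth.
- get_calibration(name): a dict with "fx", "fy", "cx", "cy" (pixels), "R" (3x3) and "t" (3): a world point X has camera coordinates R X + t. Camera axes: x right, y down, z forward; pixel columns grow to the right and rows downward; lengths in mm; the calibration is good to about 2 mm. A picture is of the moment at which its call begins. get_calibration takes no time and is no camera call.
A pose or a line that the arm cannot do raises Unreachable and nothing moves.
- sign_off(): hands the job in; it is judged then, once.
Trained networks look in the newest picture that a camera, given by its name, has taken for a name from the list of things; names that differ only in an ending like _2 or _b are one class to them, and where a whole thing is asked for, a point or a joint stands for the part that bears it (a point fixed in the world has none). Each returns a list of dicts, best first, with "score" (0 to 1); they miss things now and then, are a little off and sometimes report something else, mostly with a low value. They report only what shows in the picture. A call takes as long as a camera call.
- spot_in(name, camera): "extent" ([centre column, centre row, width, height] in pixels, round what is visible of it).
- regions_of(name, camera): "region" (384x512 bool, what is visible of it) and "extent" ([centre column, centre row, width, height] in pixels, round what is visible of it).
The state is a dict: "t": time; "joint_pos": joint angles; "qvel": joint speeds; "effort": joint torques, N m; "tcp_pos": TCP position; "ee_rot": TCP orientation; "wrist_force": force on the tool from outside, world axes, zero at the start; "moment": the same for the moment, N m; "grip_width": finger opening in mm; "grip_force": force on a finger pad.
Only numpy, scipy, OpenCV 4.12 (cv2) and the standard library are available. Lean on these libraries where they do the work, as an engineer would, in place of code of your own. Each camera call takes 0.05 s, during which the arm holds its last target. There are 200 camera calls.

## Task

Press the yellow lock button on the slide's carriage down and keep it down while you slide the carriage along its rail until it rests against the red end stop, then let the button come up again so that the carriage stays locked there. Do not force the carriage along with the lock up. Nothing is to be picked up: keep the gripper off the brass bushing mounted on the carriage, and leave the loose things on the bench where they are.

Things in the scene. Friction and masses are not known exactly. Their poses are not given: they have to be found in the camera images.
- rail: Dark steel slide rail fixed to the bench, 420 mm long, 80 mm wide, top at 34 mm. Origin: centre of its underside, on the bench. Its x axis is the sliding direction, from the carriage towards the red end stop; z up. It lies roughly across the bench, x pointing to the robot's left, turned up to about 0.6 rad either way.
- stop: Red end stop block clamped across the rail, at another place along it each time, a white dial on top. 32 mm thick along the rail, 100 mm wide, its top 80 mm and the dial 89 mm above the bench. Origin: in the plane of the face that the carriage meets, on the rail's centre line, at bench height; x axis as the rail's (away from the carriage). It does not move.
- carriage (a joint): Travel of the aluminium carriage along the rail's +x, in m. It starts between 0 and 0.05 and meets the stop somewhere between 0.14 and 0.20, depending on where the stop is. With the lock button up a brake holds it against some 20 N; with the button down it slides against about 2 N.
- carriage_nose (a point): Middle of the carriage's front end face, which meets the stop; 42 mm above the bench; axes as the rail's. The carriage is an aluminium plate 150 mm long (back from here) and 92 mm wide, from 35 to 49 mm above the bench; it cannot be lifted off. The yellow button sits behind its middle, the brass bushing near its front end.
- lock (a joint): How far the lock button is pressed down, in m: 0 up (locked), 0.010 fully down. A spring pushes it up with 6 N at the top and 8 N at the bottom; let go, it comes up by itself. The brake lets go in the first millimetre; 5 mm or more counts as held down.
- lock_top (a point): Middle of the yellow lock button's top: 46 mm along the rail by 44 mm across, 105 mm behind the nose, 67 mm above the bench when up, 57 mm when down; rides with the carriage. On the carriage before and behind it stand black fences, 8 mm thick, 56 mm wide, top at 81 mm, 64 mm clear between them along the rail. A fingertip on the button drags the carriage by friction or by leaning on a fence.
- bushing: Finished brass bushing fixed upright on the carriage, 76 mm ahead of the button's centre: flange 38 mm diameter, body 28 mm, 30 mm tall, top at 79 mm above the bench. Origin: centre of its underside. Not to be touched.
- spare_a: Loose spare brass bushing beside the rail, 38 mm flange, 30 mm tall; leave alone. Origin: middle of its underside.
- spare_b: As spare_a, another; leave alone. Origin: middle of its underside.
- wrench: Loose steel wrench, 150 mm long, lying beside the rail; leave alone. Origin: under the tool, which lies along its x axis.
- screwdriver: Loose screwdriver lying on the bench; leave alone. Origin: under the tool, which lies along its x axis.
- oil_bottle: White bottle, 54 mm diameter, 140 mm tall, blue label; leave alone. Origin: middle of its underside.
- grease_can: Can, 72 mm diameter, 85 mm tall, yellow label; leave alone. Origin: middle of its underside.
- mug: Blue mug, 76 mm diameter, 90 mm tall; leave alone. Origin: middle of its underside.

How it is judged:
By the outcome, as a careful person would: the job done as asked, in the order asked, and still so for the second after the job is handed in, with the robot touching nothing.
It also fails if it takes over 38 s, if anything falls off the work surface, if the arm or the gripper's body presses on something with over 40 N, if the wrist force passes 120 N, or if a joint passes its speed limit or range.

## Working session

There is one attempt and no reset: what is moved stays moved. The work goes in short steps, each a Python script; the robot and the scene stay as the last script left them, time stands still between calls to the robot, and variables do not carry over. Pictures are saved under pics/ and viewed, at most 10 in all, crops included, and the job is handed in when it is done.

```bash
mkdir -p pics; python3 - <<'E'
from station import *
import cv2,numpy as np
for n in("scene","top"):
    im=get_image(n); cv2.imwrite(f"pics/{n}0.png",im[:,:,::-1])
    c=get_calibration(n); print(n,{k:np.round(v,3).tolist() for k,v in c.items()})
    for o in("lock_top","stop","bushing","carriage_nose","rail"):
        print(o,[(round(d["score"],2),np.round(d["extent"],1).tolist()) for d in spot_in(o,n)[:3]])
o=get_obs();print(o["t"],o["ee_rot"],o["wrist_force"])
E
```

```text
scene {'fx': 374.045, 'fy': 374.045, 'cx': 252.269, 'cy': 190.526, 'R': [[0.702, 0.712, 0.005], [0.506, -0.494, -0.706], [-0.5, 0.499, -0.708]], 't': [-394.133, -211.811, 1538.448]}
lock_top [(0.67, [216.9, 221.2, 18.1, 16.7])]
stop [(0.63, [288.9, 183.9, 31.9, 27.5])]
bushing [(0.61, [236.2, 213.9, 11.7, 10.4])]
carriage_nose [(0.6, [220.7, 222.6, 57.0, 40.6])]
rail [(0.88, [246.1, 222.2, 114.0, 77.1]), (0.43, [216.8, 222.6, 18.5, 15.7])]
top {'fx': 380.35, 'fy': 380.35, 'cx': 257.2, 'cy': 189.584, 'R': [[0.007, -1.0, -0.011], [-0.992, -0.005, -0.125], [0.125, 0.012, -0.992]], 't': [4.886, 558.362, 1341.678]}
lock_top [(0.59, [303.6, 189.9, 13.7, 14.7])]
stop [(0.59, [220.4, 182.2, 17.7, 27.3])]
bushing [(0.59, [280.9, 187.5, 12.5, 11.4])]
carriage_nose [(0.63, [293.2, 193.3, 46.2, 30.0])]
rail [(0.68, [264.1, 190.1, 113.0, 35.1])]
0.6 [1.79995643e+02 2.73751521e-04 1.50605084e+01] [-0.03592419  0.00247979 -0.2285735 ]
```

```bash
python3 - <<'E'
import cv2
a=cv2.imread("pics/top0.png")[120:260,170:370]; cv2.imwrite("pics/topc.png",cv2.resize(a,None,fx=4,fy=4,interpolation=cv2.INTER_CUBIC))
a=cv2.imread("pics/scene0.png")[130:280,160:360]; cv2.imwrite("pics/scenec.png",cv2.resize(a,None,fx=4,fy=4,interpolation=cv2.INTER_CUBIC))
E
cat > h.py <<'E'
from station import *
import numpy as np
def ray(n,u,v,z):
    c=get_calibration(n);R=np.array(c["R"]);t=np.array(c["t"])
    d=R.T@np.array([(u-c["cx"])/c["fx"],(v-c["cy"])/c["fy"],1]);o=-R.T@t
    return o+d*(z-o[2])/d[2]
E
python3 - <<'E'
from h import *
for n,l in(("scene",[("lock",216.9,221.2,64),("stop",288.9,183.9,60),("bush",236.2,213.9,67)]),("top",[("lock",303.6,189.9,67),("stop",220.4,182.2,80),("bush",280.9,187.5,74),("rail",264.1,190.1,34)])):
    for o,u,v,z in l: print(n,o,ray(n,u,v,z).round(1))
E
```

```text
scene lock [ 552.5 -143.8   64. ]
scene stop [595.  140.8  60. ]
scene bush [574.  -83.1  67. ]
top lock [ 554. -156.   67.]
top stop [578.1 137.1  80. ]
top bush [561.2 -75.6  74. ]
top rail [556.7 -16.8  34. ]
```

View pics/topc.png

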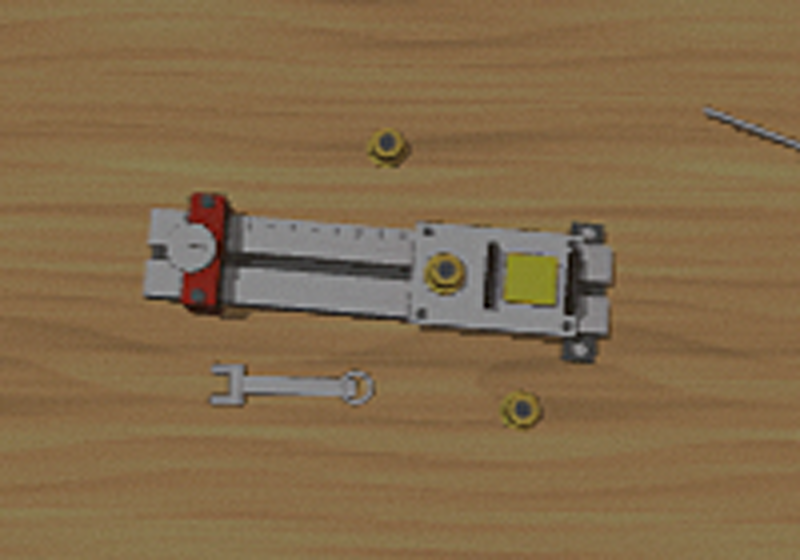

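View pics/scenec.png

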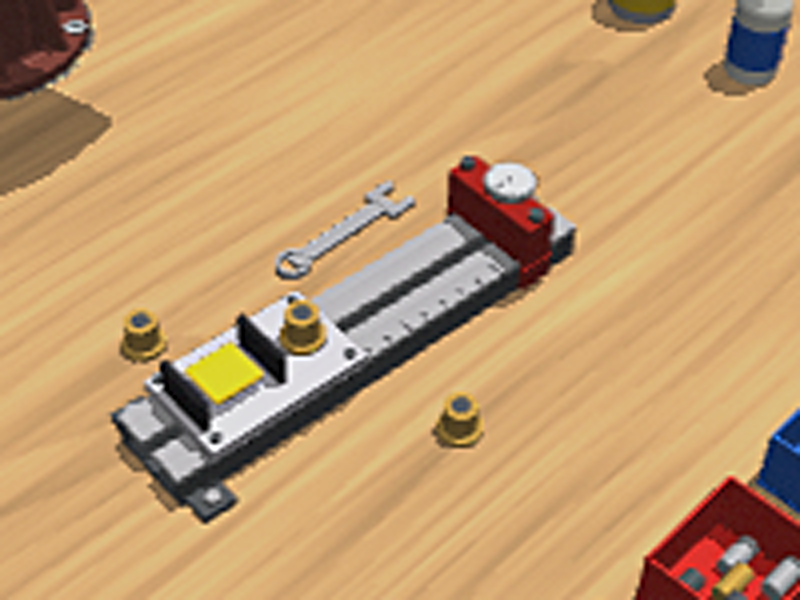

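The top crop shows the button at about (531,279), the bushing at (446,270), and the carriage front edge running from (418,225) to (410,322). The red stop's face is at about x=225. In the scene crop the button is at about (224,374), and the rail is clear between the carriage and the stop. Next I'll refine these positions and move above the button.

```bash
python3 - <<'E'
from h import *
T=lambda x,y,z:ray("top",170+(x-1.5)/4,120+(y-1.5)/4,z)[:2]
S=lambda x,y,z:ray("scene",160+(x-1.5)/4,130+(y-1.5)/4,z)[:2]
ang=lambda a,b:np.degrees(np.arctan2(*(b-a)[::-1])).round(1)
bT,bS=T(531,279,67),S(224,374,67); print("button",bT.round(1),bS.round(1))
print("edges",ang(T(410,230,34),T(237,218,34)),ang(T(567,326,49),T(421,313,49)),ang(T(421,313,49),T(428,232,49))+90,ang(T(558,333,49),T(410,323,49)))
print("scene edge",ang(S(215,438,49),S(350,353,49)),ang(bS,S(302,310,79)),ang(bT,T(446,269,79)))
print("noseT",((T(418,225,49)+T(410,322,49))/2).round(1),"stop top face",((T(228,198,80)+T(218,305,80))/2).round(1))
print("stopS",((S(451,170,80)+S(548,230,80))/2).round(1))
yaw=85.5
b=(bT+bS)/2
grip(0)
goto([*b,150],[180,0,yaw]); o=get_obs(); print(o["t"],o["tcp_pos"],o["joint_pos"],o["wrist_force"],o["grip_width"])
for d in (100,200):
    print(solve_ik([b[0]+.08*d,b[1]+d,60],[180,0,yaw]))
import cv2
for n,(r,c) in {"top":(120,170),"scene":(130,160)}.items():
    im=get_image(n)[r:r+140,c:c+200,::-1]; cv2.imwrite(f"pics/{n}1.png",cv2.resize(im,None,fx=4,fy=4,interpolation=cv2.INTER_CUBIC))
E
```

```text
button [ 555.9 -151.7] [ 557.7 -153.1]
edges 86.3 85.2 85.1 86.4
scene edge 85.4 89.0 84.8
noseT [562.8 -49. ] stop top face [577.4 119.6]
stopS [582.7 129. ]
3.525 [ 556.72461486 -153.43670913  150.18681757] [-2.23597170e+01  9.52265627e+00  1.01645997e+02 -2.04444465e-02
  6.88054650e+01 -1.77714474e+01] [-0.43215243 -0.27798647  0.67717927] 0.031202995490573416
[-1.23902306e+01  1.48494119e+01  1.06157536e+02 -2.54444375e-14
  5.89930517e+01 -7.89023064e+00]
[-2.24516148e+00  1.56728808e+01  1.05113695e+02 -2.54444375e-14
  5.92134242e+01  2.25483852e+00]
```

```bash
cat > s.py <<'E'
from h import *
a=np.radians(85.7); u=np.array([np.cos(a),np.sin(a),0]); b=np.array([556.8,-152.4,0])
def st(tag):
    o=get_obs(); f=o["wrist_force"]; p=o["tcp_pos"]
    print(tag,round(o["t"],2),np.round(p,1),"s",round(float((p-b)@u),1),"F",np.round(f,1),"Fu",round(float(f@u),1)); return o,float(f@u)
E
python3 - <<'E'
from s import *
import cv2
move_l(b+[0,0,75]); o,_=st("75"); f0=o["wrist_force"][2]
for z in (66,63,60,58.5):
    move_l(b+[0,0,z],speed=40); o,_=st(z)
    if abs(o["wrist_force"][2]-f0)>20: print("hard");break
im=get_image("scene")[130:280,160:360,::-1]; cv2.imwrite("pics/s2.png",cv2.resize(im,None,fx=4,fy=4,interpolation=cv2.INTER_CUBIC))
E
```

```text
75 4.28 [ 557.2 -152.8   75.4] s -0.3 F [ 0.5 -0.1 -0.2] Fu -0.1
66 4.65 [ 556.8 -152.4   66.1] s 0.0 F [ 0.2  1.4 -0.2] Fu 1.4
63 4.9 [ 556.6 -152.3   62.8] s 0.1 F [-0.8  0.6  0.4] Fu 0.5
60 5.15 [ 556.5 -152.3   59.7] s 0.1 F [-0.5 -0.2  0.9] Fu -0.2
58.5 5.4 [ 556.7 -152.3   58.4] s 0.0 F [-0.9 -0.4  0.5] Fu -0.4
```

View pics/s2.png

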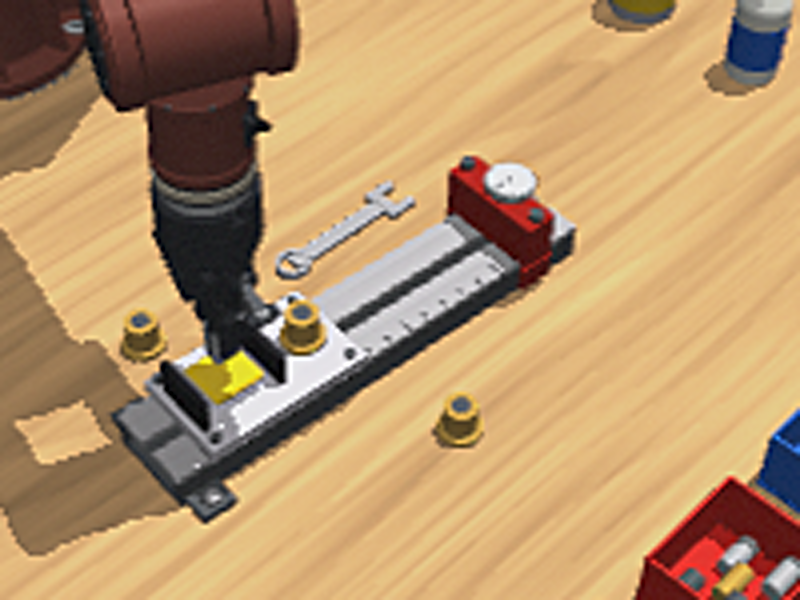

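The fingertip shows at about crop (222,357), over the far part of the button (224,374), but no force registers. I'll project the TCP into the image and compare the two.

```bash
python3 - <<'E'
from s import *
import cv2
for n,r,c in (("scene",130,160),("top",120,170)):
    k=get_calibration(n);R=np.array(k["R"]);t=np.array(k["t"])
    for z in (58.4,67,80):
        X=R@np.array([556.7,-152.3,z])+t; print(n,z,4*np.array([k["fx"]*X[0]/X[2]+k["cx"]-c,k["fy"]*X[1]/X[2]+k["cy"]-r])+1.5)
im=get_image("scene")[195:235,195:245,::-1]; a=cv2.resize(im,None,fx=8,fy=8,interpolation=cv2.INTER_CUBIC)
im=get_image("top")[165:215,270:320,::-1]; b2=cv2.resize(im,None,fx=8,fy=8,interpolation=cv2.INTER_CUBIC)
c=np.zeros((400,800,3),np.uint8);c[:320,:400]=a;c[:,400:]=b2
cv2.imwrite("pics/s3.png",c); st("now"); print(get_obs()["grip_width"])
E
```

```text
scene 58.4 [224.74100395 379.98373401]
scene 67 [224.01670355 372.71561334]
scene 80 [222.90698291 361.57992506]
top 58.4 [530.67139647 279.2999313 ]
top 67 [531.71059616 278.0803383 ]
top 80 [533.30679085 276.20706228]
now 5.55 [ 556.8 -152.4   58.5] s -0.0 F [-0.2 -0.2  0.3] Fu -0.2
0.004014221586938219
```

View pics/s3.png

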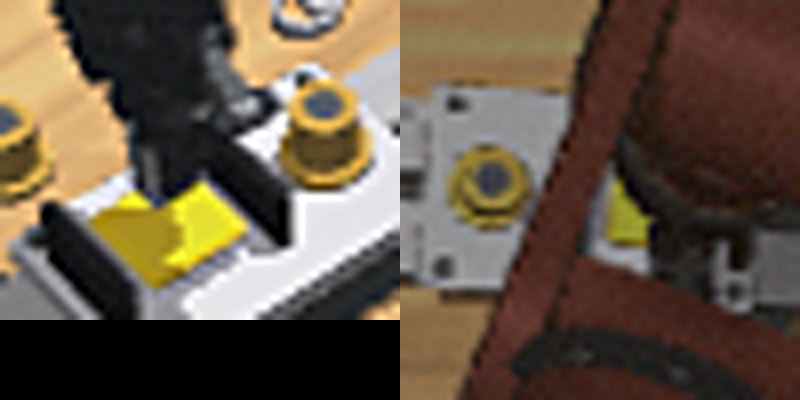

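The tip appears at crop (217,360), where the TCP should project to (225,380). So the tip is either about 20 mm higher than reported or further back across the rail. I'll go down in small steps with a force guard.

```bash
python3 - <<'E'
from s import *
import cv2
z=58.5;n=0
while z>36:
    z-=1.5; move_l(b+[0,0,z],speed=40); o,_=st(z); f=o["wrist_force"][2]
    if f>11 or (f>4.5 and (n:=n+1)>=2): break
im=get_image("scene")[180:235,190:245,::-1]; cv2.imwrite("pics/s4.png",cv2.resize(im,None,fx=10,fy=10,interpolation=cv2.INTER_CUBIC))
E
```

```text
57.0 5.8 [ 556.7 -152.3   56.9] s 0.1 F [0.5 0.1 0.3] Fu 0.2
55.5 6.05 [ 556.6 -152.3   55.3] s 0.1 F [-0.5  0.8  0.1] Fu 0.8
54.0 6.3 [ 556.7 -152.4   53.8] s 0.0 F [0.2 0.4 0.6] Fu 0.4
52.5 6.55 [ 556.7 -152.4   52.3] s 0.0 F [0.8 0.5 0. ] Fu 0.5
51.0 6.8 [ 556.7 -152.3   50.8] s 0.1 F [-0.5  0.3 -0.4] Fu 0.3
49.5 7.05 [ 556.7 -152.4   49.3] s 0.0 F [-0.1  0.7 -0.1] Fu 0.7
48.0 7.3 [ 556.7 -152.3   47.8] s 0.0 F [-0.1  0.4 -0.2] Fu 0.4
46.5 7.55 [ 556.7 -152.3   46.3] s 0.0 F [-0.1  0.2 -0.2] Fu 0.2
45.0 7.8 [ 556.7 -152.3   44.9] s 0.0 F [ 0.4 -0.   0.1] Fu -0.0
43.5 8.05 [ 556.7 -152.3   43.4] s 0.0 F [-0.   0.6 -0.2] Fu 0.6
42.0 8.3 [ 556.6 -152.4   41.8] s 0.0 F [ 0.5  0.1 -0.1] Fu 0.1
40.5 8.55 [ 556.6 -152.4   40.3] s 0.0 F [ 0.3  0.  -0. ] Fu 0.0
39.0 8.8 [ 556.7 -152.3   38.8] s 0.1 F [-0.2 -0.3 -0.9] Fu -0.3
37.5 9.05 [ 557.1 -152.5   37.9] s -0.1 F [-0.3 -0.7  1.5] Fu -0.7
36.0 9.3 [ 557.2 -152.6   36.6] s -0.1 F [-1.4 -0.1  5.5] Fu -0.2
```

View pics/s4.png

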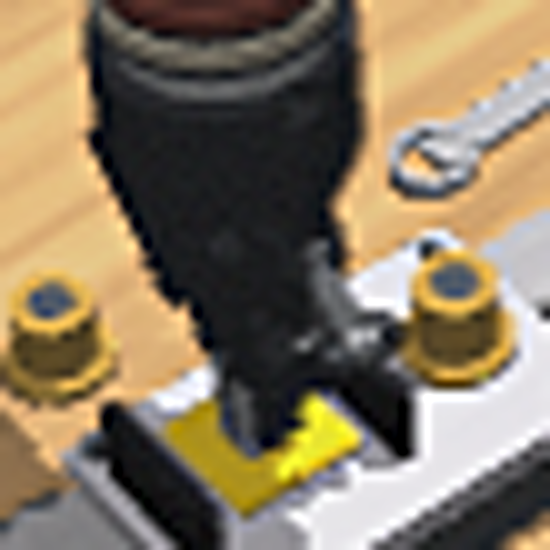

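The tip now sits on the button centre at crop (255,440), with 5.5 N at a reported z of 36.6. A grey linkage near (370,330) looks close to the fence and bushing. I need to see what's in contact before pressing further.

```bash
python3 - <<'E'
from s import *
import cv2
o,_=st("now"); print(o["moment"],o["ee_rot"],o["grip_width"],o["grip_force"],[k for k in o]); 
try: print(grasp_offset)
except Exception as e: print(e)
g=lambda im:(255*(im/255.)**.5).astype(np.uint8)
A=get_image("scene")[175:235,190:255,::-1]; B=cv2.imread("pics/scene0.png")[300:384,0:110]
cv2.imwrite("pics/s5.png",cv2.resize(g(A),None,fx=9,fy=9,interpolation=cv2.INTER_CUBIC))
E
```

```text
now 9.35 [ 557.2 -152.6   36.7] s -0.1 F [-0.7  0.7  5.4] Fu 0.7
[0.07904531 0.23034801 0.09507339] [1.79965108e+02 1.30524472e-02 8.55022530e+01] 0.06694812603700921 2.6324625313282013 ['t', 'joint_pos', 'qvel', 'effort', 'tcp_pos', 'ee_rot', 'wrist_force', 'moment', 'grip_force', 'grip_width']
18.700000000000003
```

View pics/s5.png

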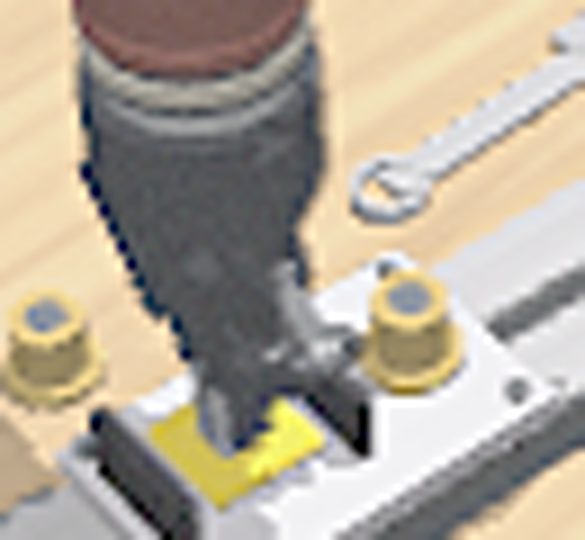

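The tip appears to be resting on the button, but the gripper's shape, and the 30 mm offset, look odd. I'll lift clear and look at the gripper itself.

```bash
python3 - <<'E'
from s import *
import cv2
g=lambda im:(255*(im/255.)**.5).astype(np.uint8)
move_l(b+[0,0,130]); o,_=st("up"); print(o["grip_width"],o["joint_pos"].round(1))
A=get_image("scene")[130:230,180:280,::-1]
f=grip(60); print(f,get_obs()["grip_width"])
B=get_image("scene")[130:230,180:280,::-1]
cv2.imwrite("pics/s6.png",cv2.resize(g(np.hstack([A,B])),None,fx=4,fy=4,interpolation=cv2.INTER_CUBIC))
k=get_calibration("scene");R=np.array(k["R"]);t=np.array(k["t"])
for z in(130,160):
    X=R@np.array([556.7,-152.3,z])+t; print(z,4*np.array([k["fx"]*X[0]/X[2]+k["cx"]-180,k["fy"]*X[1]/X[2]+k["cy"]-130])+1.5)
st("end")
E
```

```text
up 10.18 [ 555.8 -152.   128.7] s 0.3 F [ 0.7  0.3 -0.3] Fu 0.4
-0.3220139686385036 [-22.3  10.8 102.6   0.   66.7 -17.8]
False 60.225400615740135
130 [138.46453297 317.00137433]
160 [135.65810401 288.83976595]
end 10.88 [ 556.8 -152.5  130.1] s -0.0 F [ 0.5  0.7 -0.8] Fu 0.7
```

View pics/s6.png

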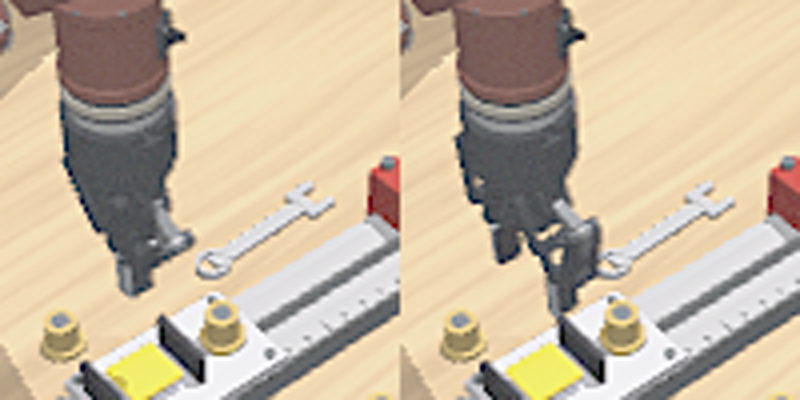

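The gripper is sound. Closed, its real tip sits at crop (133,295), about 27 mm short of the reported TCP (138,317), and the grey link is a finger knuckle on the near side, away from the bushing. The earlier contact was therefore the button top, at a reported z of about 37.5. I'll press about 8 mm from there and slide.

```bash
python3 - <<'E'
from s import *
grip(0)
move_l(b+[0,0,48]); st("48")
for z in (37,33,31,29.5):
    move_l(b+[0,0,z],speed=40); o,_=st(z)
    if o["wrist_force"][2]>13: z+=0; break
for s in (15,60,140):
    move_l(b+u*s+[0,0,z],speed=80); o,f=st(s)
    if abs(f)>14 or o["wrist_force"][2]<3: break
spot=lambda n:[(round(d["score"],2),np.round(d["extent"],1).tolist()) for d in spot_in(n,"scene")[:1]]
get_image("scene"); print(spot("carriage_nose"),spot("bushing"))
E
```

```text
48 12.18 [ 557.4 -152.7   48.5] s -0.2 F [0.5 0.  0.1] Fu 0.1
37 12.6 [ 557.9 -152.8   37.9] s -0.4 F [0.9 0.  2. ] Fu 0.1
33 12.85 [ 557.9 -152.8   34.1] s -0.4 F [-0.  -0.5  5.6] Fu -0.5
31 13.1 [ 557.9 -152.9   32.3] s -0.4 F [ 0.1 -0.7  6.5] Fu -0.7
29.5 13.35 [ 557.9 -152.8   30.9] s -0.4 F [0.3 0.5 6.7] Fu 0.5
15 13.68 [ 559.2 -137.    30.9] s 15.5 F [0.5 1.6 5.5] Fu 1.6
60 14.39 [562.7 -92.1  31. ] s 60.5 F [1.  1.6 7. ] Fu 1.7
140 15.54 [569.  -12.7  31.1] s 140.2 F [1.  0.8 7.2] Fu 0.9
[(0.69, [256.4, 202.8, 50.2, 34.8])] [(0.42, [268.7, 192.2, 10.2, 12.3])]
```

```bash
python3 - <<'E'
from s import *
import cv2
s=140
while s<208:
    s+=4; move_l(b+u*s+[0,0,29.5],speed=60); o,f=st(s)
    if f<-9: break
im=get_image("scene")[120:240,200:320,::-1]
cv2.imwrite("pics/s7.png",cv2.resize((255*(im/255.)**.6).astype(np.uint8),None,fx=5,fy=5,interpolation=cv2.INTER_CUBIC))
E
```

```text
144 15.94 [569.3  -8.9  31.1] s 144.1 F [0.9 0.4 7.3] Fu 0.5
148 16.19 [569.6  -4.9  31.1] s 148.1 F [0.7 0.3 6.2] Fu 0.3
152 16.44 [569.9  -0.9  31.1] s 152.1 F [ 1.3 -0.8  5.5] Fu -0.7
156 16.69 [570.2   3.1  31.1] s 156.1 F [-0.4  0.7  6.1] Fu 0.6
160 16.94 [570.6   7.1  31.2] s 160.1 F [0.4 0.1 6.5] Fu 0.2
164 17.19 [570.9  11.1  31.2] s 164.1 F [0.5 0.7 6.5] Fu 0.8
168 17.44 [571.2  15.1  31.2] s 168.1 F [-0.3  0.5  6.8] Fu 0.5
172 17.69 [571.4  18.2  31.1] s 171.2 F [ 0.8 -2.4  6.4] Fu -2.3
176 17.94 [571.5  21.8  31.1] s 174.8 F [ 0.9 -3.3  5.7] Fu -3.2
180 18.19 [571.7  25.7  31. ] s 178.7 F [-0.4 -3.5  6.3] Fu -3.5
184 18.44 [572.   29.6  31. ] s 182.7 F [ 0.3 -3.5  6.5] Fu -3.5
188 18.69 [572.2  33.6  31. ] s 186.7 F [-1.  -4.2  6.3] Fu -4.2
192 18.94 [572.5  37.4  30.9] s 190.5 F [-0.9 -3.8  5.5] Fu -3.8
196 19.19 [572.5  37.3  31. ] s 190.3 F [ -1.  -14.4   7.3] Fu -14.4
```

View pics/s7.png

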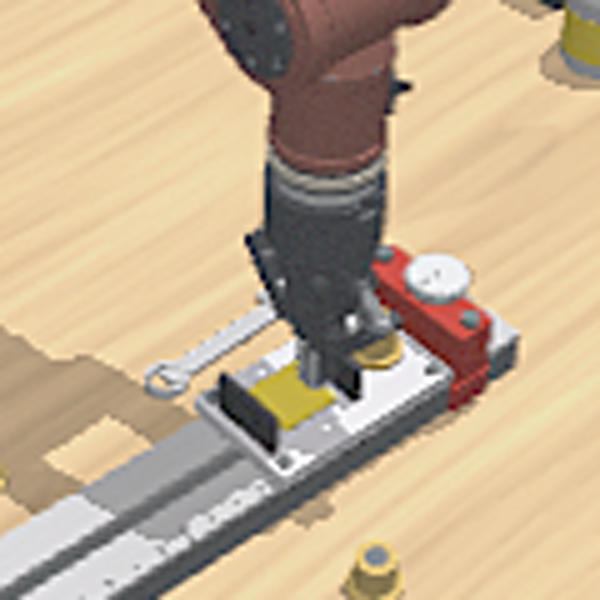

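The carriage met the stop at s≈170, and the finger then slid to the front fence, where it reads 14 N. In the picture the nose is against the red block at about (450,385). I'll ease the lean and lift straight up.

```bash
python3 - <<'E'
from s import *
import cv2
move_l(b+u*193+[0,0,29.5],speed=30); st("ease")
move_l(b+u*193+[0,0,45],speed=60); st("rel")
move_l(b+u*190+[0,0,150]); st("up")
goto([420,-250,220],[180,0,85.5]); wait(.5); st("away")
im=get_image("scene")[120:240,200:320,::-1]; im2=get_image("top")[150:230,190:310,::-1]
A=cv2.resize(im,None,fx=3.3,fy=3.3,interpolation=cv2.INTER_CUBIC);B=cv2.resize(im2,(396,264),interpolation=cv2.INTER_CUBIC)
c=np.zeros((396,792,3),np.uint8);c[:,:396]=A;c[:264,396:]=B
cv2.imwrite("pics/s8.png",c)
E
```

```text
ease 19.49 [572.5  37.4  31. ] s 190.5 F [-0.8 -5.5  7.4] Fu -5.5
rel 19.9 [570.8  37.6  45.2] s 190.5 F [-1.4 -6.1  3.9] Fu -6.2
up 20.75 [569.9  37.2 148.6] s 190.1 F [-0.2  0.4 -0.7] Fu 0.4
away 22.51 [ 420.2 -249.8  220. ] s -107.4 F [ 0.1 -0.3  0. ] Fu -0.3
```

View pics/s8.png

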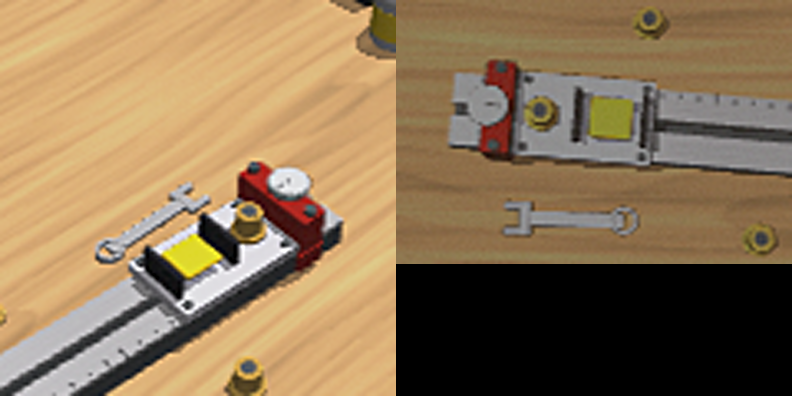

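The carriage is against the red stop, with its nose at about (518,115) in the right-hand view. The button is up, and the spares and wrench in view haven't moved. I'm handing it in.

```bash
python3 -c "
from station import *
print(sign_off())"
```

```text
the job is handed in; nothing more can be done
None
```

I held the lock button down, slid the carriage to the red stop, then released the button; the last pictures show it up with the carriage against the stop, and the job was handed in at about 22.5 s.

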